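# Lock the blender base and snap the cap onto its spindle

### The arm

A 6-joint arm with a two-finger parallel gripper is mounted at the origin on a cart in front of the work surface, level with it; the furniture and walls round the work are solid. World frame = base frame: x ahead of the robot, y to its left, z up, the work surface at z = 0. Lengths are in m, angles in rad, forces in N, time in s.
With the tool pointing down it reaches from about 0.25 to 0.775 m from the base axis. Payload 4 kg.
Tool frame: the origin (TCP) lies at the very end of the fingers, on their centre line; the grasp point (between the pads) lies 19 mm behind it; z points along the fingers, y is the line along which they close (so a half turn about z gives the same grasp; the last joint's range is limited). The gripper opens to 94 mm and grips with 3 to 60 N. Pads are 16 mm wide; open, the fingers measure 119 mm over their backs; the gripper's body (75 mm by 177 mm) begins 78 mm behind the grasp point.
Start: joints at [-1.206, 0.087, 1.371, -0, 1.684, -0.103], TCP at [0.248, -0.491, 0.206] pointing down, gripper open.
Joint ranges: [-3.1, 3.1], [-0.76, 2.03], [0.27, 2.55], [-1.08, 4.22], [0.17, 2.65], [-2.57, 2.57]. Speed limits (rad/s): [2.79, 2.79, 3.14, 3.14, 3.14, 3.14].

### API

Orientations are given as [roll, pitch, yaw] about the fixed x, y, z axes, in that order (R = Rz(yaw) Ry(pitch) Rx(roll)).
In Python, from bench import robot, vision gives the robot as it stands.
- The arm moves only by the shell command python3 -m crank 'ROWS'. ROWS is JSON, a list of rows, each a list of 3 entries, a list of its own where there are three numbers: the closure, from 0 (fully open) to 1 (shut), then the shift along the tool's x, y, z in m, then the turn, a rotation vector about the tool's x, y, z in degrees. A call has 1 to 8 rows; each row shifts and turns the commanded pose from where the row before left it, along the tool's axes as they then stand; what a row does not reach is not made up. A row lasts 1/10 s, in which the tool goes at most 50 mm and 8.59 degrees, less where a joint would pass 70% of its speed; a pose out of reach is approached as far as the arm can. A call with a gripper value outside its range is refused whole. The fingers move at their own pace and stop on an object; the grip force is fixed at half the most. Time passes only in rows, so rows that do not move let the fingers close. It gives the time, the measured TCP pose, the force, the opening and the grip force at its end, in the units of the state.
- robot.get_obs(): the state, without advancing time (a new reading comes with each control period).
- vision.snapshot(name): name is "scene" or "top"; returns a dict with "color" (420x560x3 uint8, red, green, blue), "z_map" (420x560 float32, m along the optical axis (not along the pixel's ray), 0 where there is no reading), "fx", "fy", "cx", "cy" (pixels), "dist" ([k1, k2, p1, p2, k3] as OpenCV has them; the pictures are not rectified), "R" (3x3) and "t" (3): a world point X has camera coordinates R X + t. Camera axes: x right, y down, z forward; pixel columns grow to the right and rows downward; lengths in m; the calibration is good to about 2 mm. A picture is of the moment at which its call begins.
- robot.close_job(): hands the job in; it is judged then, once.
The state is a dict: "time": time; "joint_positions": joint angles; "qvel": joint speeds; "joint_torque": joint torques, N m; "tool_pos": TCP position; "ee_rot": TCP orientation; "wrist_force": force on the tool from outside, world axes, zero at the start; "wrist_torque": the same for the moment, N m; "width": finger opening in m; "finger_force": force on a finger pad.
Only numpy, scipy, OpenCV 4.12 (cv2) and the standard library are available. Lean on these libraries where they do the work, as an engineer would, in place of code of your own. Each camera call takes 0.05 s, during which the arm holds its last target. There are 200 camera calls.

### The job

Make the blender base safe: first swing its lock lever into the marked notch between the two raised cheeks, so that it stays there; then take the loose cap lying on the worktop, set it mouth down over the drive spindle and press until it clicks and sits fully home on the steel collar. Do not let go at the end: finish with the fingers still on the cap, pressing it down firmly (about 10 N). Leave the white mug, the white dish and the keys where they are.

Things in the scene. Friction and masses are not known exactly. Their poses are not given: they have to be found in the camera images.
- blender_base: low white motor base standing fixed on the worktop, 164 x 234 x 40 mm (x, y, z). Origin at the centre of its underside, z up; the flat deck is at z = 40 mm. On the deck: the drive spindle at y = +60 mm (collar) and the lock lever, pivoted at y = -30 mm.
- collar: round steel collar on the deck, 44 mm across its flat top, 15 mm high, fixed to the base; origin at the centre of its underside, axes as the base. The drive spindle rises from the middle of its top.
- collar_top (a point): centre of the collar's flat top, 55 mm above the worktop: where the middle of the cap's underside comes when it is fully home. Spindle axis = z.
- lock_lever (a joint): angle of the lever about lever_pivot's vertical, rad, counter-clockwise from above; 0 = in the lock notch, arm along the base's -y; stops at -0.35 and +0.70. Starts positive (knob swung to the base's +x side). A spring detent draws it to 0 (within 0.03) from up to 0.1 rad away and holds it (about 5 N at the knob to leave); elsewhere it stays where left.
- lever_knob (a point): centre of the top face of the lever's upright round grip knob, 18 mm in diameter, 24 mm free height above the lever's arm, which is 14 mm wide and whose top lies 14 mm above the deck. The knob is 62 mm from the pivot axis; its top is 38 mm above the deck. Moves with the lever.
- lever_pivot (a point): point on the lever's vertical pivot axis, at the height of the knob's top. Fixed to the base, axes as the base.
- lock_notch (a point): the lock notch: gap in the low raised rail round the lever, between two small upright cheeks, 76 mm from the pivot along the base's -y. The lever's pointer stands in it when locked.
- snap_cap: loose grey plastic cap standing upright, mouth down, on the worktop, about 50 g: a round skirt 40 mm in diameter and 26 mm high with a ribbed round grip knob 24 mm across and 24 mm tall on top (50 mm in all). Origin at the centre of its underside, z up; round, so any yaw will do. The mouth, 19 mm wide with a rounded lip 6 mm high, leads over the spindle.
- mug_back: white mug with a handle, 85 x 122 x 98 mm, standing to the left of the base; bystander. Origin at the centre of its underside.
- glass_dish: small white round dish, 120 mm across, 59 mm high, behind the cap; bystander. Origin at the centre of its underside.
- keys: bunch of keys lying flat to the right of the cap, 84 x 118 x 8 mm; bystander. Origin at the centre of its underside.
- spindle: fixed steel stud, 16 mm in diameter, 18 mm high, tapered tip; origin where it meets the collar top. Four small spring balls stand 4 mm out of its side, 9.6 mm up: pushing the cap's lip over them takes roughly 10 N downward, then the force drops (the click) and the cap goes on to the collar top.
Not all that is in view belongs to the job. Several things have the shape of the snap_cap; the one meant has the colours described above.

How it is judged:
By the outcome, as a careful person would: the job done as asked, in the order asked, and still so for the second after the job is handed in, while the arm keeps its last pose, push and grip.
It also fails if it takes over 58 s, if anything falls off the work surface, if the arm or the gripper's body presses on something with over 40 N, if the wrist force passes 120 N, or if a joint passes its speed limit or range.

## Working session

There is one attempt and no reset: what is moved stays moved. The work goes in short steps, Python scripts to look and compute and a shell command to move; the robot and the scene stay as the last step left them, time stands still between calls to the robot, and variables do not carry over. Pictures are saved under pics/ and viewed, at most 10 in all, crops included, and the job is handed in when it is done.

```bash
ls; mkdir -p pics; cat > h.py <<'E'
import numpy as np,cv2
from bench import robot,vision
def snap(n):
    s=vision.snapshot(n); s['K']=np.array([[s['fx'],0,s['cx']],[0,s['fy'],s['cy']],[0,0,1.]]); return s
def ray(s,uv,z):
    p=cv2.undistortPoints(np.array(uv,float).reshape(-1,1,2),s['K'],np.array(s['dist'],float)).reshape(-1,2)
    d=np.c_[p,np.ones(len(p))]@np.array(s['R']); c=-np.array(s['R']).T@np.array(s['t'])
    return c+d*((z-c[2])/d[:,2])[:,None]
def cloud(s):
    h,w=s['z_map'].shape; u,v=np.meshgrid(np.arange(w),np.arange(h))
    p=cv2.undistortPoints(np.stack([u,v],-1).reshape(-1,1,2).astype(float),s['K'],np.array(s['dist'],float)).reshape(-1,2)
    z=s['z_map'].reshape(-1,1); X=(np.c_[p,np.ones(len(p))]*z-np.array(s['t']))@np.array(s['R'])
    X[z[:,0]==0]=np.nan; return X.reshape(h,w,3)
E
python3 - <<'E'
from h import *
for n in("scene","top"):
    s=snap(n); cv2.imwrite(f'pics/{n}0.png',s['color'][:,:,::-1]); np.savez(f'{n}0.npz',**s)
    print(n,-np.array(s['R']).T@s['t'],s['fx'],s['R'])
print(robot.get_obs())
E
```

```text
pics
scene [0.09703702 0.7719514  0.77698645] 414.48835262601193 [[-0.8757562  -0.48216704 -0.02379101]
 [-0.28100744  0.54922421 -0.78701181]
 [ 0.39253776 -0.68254503 -0.61647903]]
top [0.37842    0.00368101 1.34988068] 466.5256512279335 [[-0.00607224 -0.9999418   0.0089177 ]
 [-0.99140663  0.00485456 -0.13072612]
 [ 0.13067522 -0.00963487 -0.99137841]]
{'time': 0.1, 'joint_positions': array([-1.20609437e+00,  8.78711325e-02,  1.37205849e+00, -3.13681416e-05,
        1.68357894e+00, -1.03091045e-01]), 'qvel': array([-0.0009101 , -0.00107132, -0.00416609, -0.00071343,  0.00034687,
       -0.00048903]), 'joint_torque': array([ 2.56260340e-03, -3.41255522e+01, -3.03299654e+01,  7.21981446e-02,
        3.04870738e-02, -9.51519473e-05]), 'tool_pos': array([ 0.24782513, -0.49047074,  0.20444929]), 'ee_rot': array([-3.13968370e+00, -1.66153792e-04,  4.67789346e-01]), 'wrist_force': array([-0.61329827,  0.07500721,  0.47527084]), 'wrist_torque': array([1.39322411e-03, 4.73413651e-02, 5.13342025e-06]), 'finger_force': 0.0, 'width': 0.09392423175777191}
```

View pics/scene0.png

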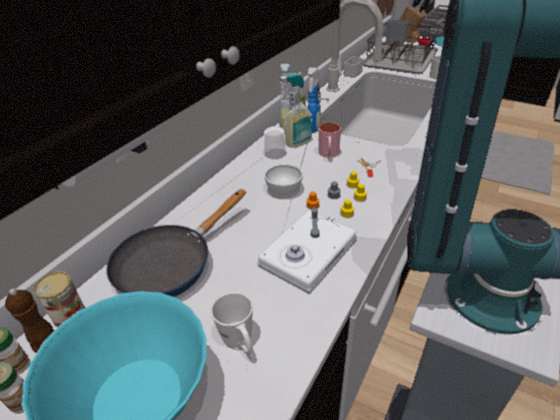

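View pics/top0.png

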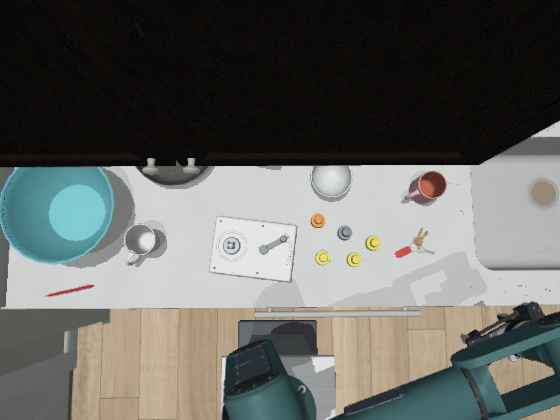

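The top view shows the base at about (252,249), the collar at (231,245), the lever pivot at (264,248), the knob at (284,238) and the grey cap at (345,233). Coloured decoy caps stand around the cap. Next I measure these points.

```bash
python3 - <<'E'
from h import *
s=dict(np.load('top0.npz')); X=cloud(s)
q=dict(np.load('scene0.npz')); Y=cloud(q)
im=s['color']; hsv=cv2.cvtColor(im,cv2.COLOR_RGB2HSV)
cv2.imwrite('pics/topcrop.png',cv2.resize(im[205:295,200:390,::-1],None,fx=4,fy=4,interpolation=cv2.INTER_CUBIC))
def blob(name,P,img,box,zlo,zhi,extra=None):
    u0,u1,v0,v1=box; S=P[v0:v1,u0:u1]; m=(S[...,2]>zlo)&(S[...,2]<zhi)
    pts=S[m]; v,u=np.nonzero(m)
    if len(pts)<3: print(name,len(pts));return
    print(name,len(pts),'px',(u.mean()+u0).round(1),(v.mean()+v0).round(1),'med',np.median(pts,0).round(4),'mean',pts.mean(0).round(4),'min',pts.min(0).round(4),'max',pts.max(0).round(4))
for n,P,bx in(('top',X,dict(base=(200,305,210,290),collar=(218,245,232,260),knob=(270,300,228,250),cap=(332,358,220,248))),
           ('scene',Y,dict(base=(250,365,200,295),collar=(280,312,236,268),knob=(305,325,203,240),cap=(325,343,177,202)))):
    blob(n+' deck',P,0,bx['base'],.034,.046)
    blob(n+' collar',P,0,bx['collar'],.051,.059)
    blob(n+' spindle',P,0,bx['collar'],.065,.078)
    blob(n+' knob',P,0,bx['knob'],.07,.085)
    blob(n+' arm',P,0,bx['base'],.05,.058)
    blob(n+' captop',P,0,bx['cap'],.044,.056)
    blob(n+' capsk',P,0,bx['cap'],.02,.056)
    u0,u1,v0,v1=bx['base']; S=P[v0:v1,u0:u1]; m=(S[...,2]>.03)&(S[...,2]<.046)
    print(cv2.minAreaRect((S[m][:,:2]*1000).astype(np.float32)))
# silhouettes: overhead cabinet
print('cab',np.nanmin(X[100:165,280:330].reshape(-1,3),0),np.nanmax(X[100:165,280:330].reshape(-1,3),0))
E
```

```text
top deck 3954 px 252.8 248.8 med [0.4453 0.0684 0.0412] mean [0.4493 0.069  0.041 ] min [ 0.3591 -0.0529  0.034 ] max [0.5427 0.1915 0.046 ]
top collar 131 px 231.2 245.3 med [0.4565 0.1283 0.0559] mean [0.4583 0.1281 0.0556] min [0.437  0.109  0.0511] max [0.4786 0.151  0.059 ]
top spindle 40 px 230.4 244.8 med [0.4583 0.1295 0.0713] mean [0.4589 0.1289 0.0713] min [0.4499 0.1191 0.0653] max [0.4667 0.1386 0.0776]
top knob 36 px 282.9 238.0 med [ 0.476  -0.0152  0.0785] mean [ 0.4761 -0.015   0.0784] min [ 0.4679 -0.0235  0.0725] max [ 0.4846 -0.007   0.0842]
top arm 241 px 252.2 245.4 med [0.4585 0.0624 0.0553] mean [0.4577 0.0698 0.0548] min [ 0.3955 -0.0405  0.0501] max [0.5153 0.1567 0.058 ]
top captop 52 px 345.8 231.5 med [ 0.4954 -0.1918  0.0504] mean [ 0.4955 -0.1917  0.0502] min [ 0.4855 -0.2014  0.0441] max [ 0.5057 -0.1808  0.0551]
top capsk 153 px 344.6 232.3 med [ 0.494  -0.1898  0.0294] mean [ 0.4947 -0.1905  0.0353] min [ 0.476  -0.2108  0.0201] max [ 0.5137 -0.1727  0.0551]
((451.2740783691406, 69.76348876953125), (230.148193359375, 160.53955078125), 82.7471389770507
[... 502 characters left out ...]
0.0118  0.0752] min [ 0.4683 -0.0221  0.0706] max [ 0.4839 -0.003   0.0795]
scene arm 259 px 304.0 240.6 med [0.4553 0.1163 0.0532] mean [0.4568 0.0815 0.0532] min [ 0.4257 -0.1172  0.05  ] max [0.4848 0.1529 0.0578]
scene captop 30 px 333.8 183.6 med [ 0.4962 -0.1888  0.0476] mean [ 0.496  -0.1891  0.0473] min [ 0.4852 -0.2052  0.0445] max [ 0.5066 -0.1798  0.0502]
scene capsk 119 px 333.8 188.1 med [ 0.4932 -0.1852  0.0289] mean [ 0.494  -0.1859  0.0329] min [ 0.4769 -0.2104  0.0201] max [ 0.5148 -0.1699  0.0502]
((449.58148193359375, 29.151336669921875), (321.5018005371094, 173.15869140625), 87.28865814208984)
cab [ 0.58378747 -0.09737406  0.48177481] [ 0.59520498 -0.00187439  0.81110896]
```

View pics/topcrop.png

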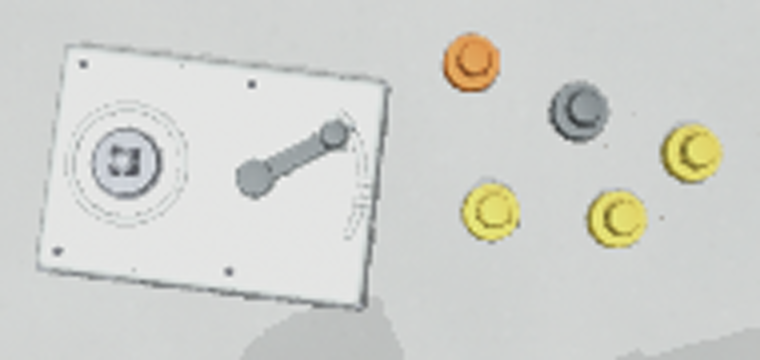

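The top crop shows the grey cap at crop (578,110), the lever knob at (334,134), its pivot at (255,178) and the collar at (126,160).

My estimates from both views:

| Item | Position or angle |
|---|---|
| Base yaw | about -7.25° |
| Pivot | (0.4475, 0.040) |
| Knob | (0.4757, -0.0135), 61 mm from the pivot (62 expected) |
| Collar | (0.4587, 0.130) |
| Cap | (0.4957, -0.190) |

The lever stands at about 0.60 rad. I'll turn the tool so that it closes across the lever arm.

```bash
cat > go.py <<'E'
# usage: go.py x y z [yaw_deg] -> remaining shift in tool axes (mm), remaining turn about tool z
import sys,numpy as np
from bench import robot
from scipy.spatial.transform import Rotation as Ro
o=robot.get_obs(); R=Ro.from_euler('xyz',o['ee_rot']).as_matrix(); a=list(map(float,sys.argv[1:]))
d=R.T@(np.array(a[:3])-o['tool_pos'])
print('t',round(o['time'],2),'tcp',o['tool_pos'].round(4),'rpy',np.degrees(o['ee_rot']).round(2),'F',o['wrist_force'].round(1),'w',round(o['width'],4),'ff',round(o['finger_force'],1))
print('tool shift mm',(d*1000).round(1), 'turn z',(np.degrees(o['ee_rot'][2])-a[3]).round(2) if len(a)>3 else '')
E
python3 -m crank '[[0.4,[0,0,0],[0,0,-8.1]],[0.4,[0,0,0],[0,0,-8.1]],[0.4,[0,0,0],[0,0,-8.1]],[0.4,[0,0,0],[0,0,-8.1]],[0.4,[0,0,0],[0,0,-8.1]],[0.4,[0,0,0],[0,0,-8.1]],[0.4,[0,0,0],[0,0,-8.1]],[0.4,[0,0,0],[0,0,-8.1]]]'
python3 -m crank '[[0.4,[0,0,0],[0,0,-8.1]],[0.4,[0,0,0],[0,0,0]],[0.4,[0,0,0],[0,0,0]]]'
python3 go.py 0.4757 -0.0135 0.14 100
```

```text
time: 0.9
tool_pos: [0.2479, -0.4906, 0.2048]
ee_rot: [-3.141, -0.001, 1.605]
wrist_force: [0.7, 0.5, 0.5]
width: 0.0565
finger_force: 0.0
time: 1.2
tool_pos: [0.2479, -0.4907, 0.2051]
ee_rot: [-3.141, -0.001, 1.737]
wrist_force: [0.1, -0.3, 0.1]
width: 0.0562
finger_force: 0.0
t 1.2 tcp [ 0.2479 -0.4907  0.2051] rpy [-1.7999e+02 -5.0000e-02  9.9530e+01] F [ 0.1 -0.3  0.1] w 0.0562 ff 0.0
tool shift mm [432.9 303.7  65.4] turn z -0.47
```

```bash

python3 -m crank '[[0.4,[0.036,0.0253,0],[0,0,0]],[0.4,[0.036,0.0253,0],[0,0,0]],[0.4,[0.036,0.0253,0],[0,0,0]],[0.4,[0.036,0.0253,0],[0,0,0]],[0.4,[0.036,0.0253,0],[0,0,0]],[0.4,[0.036,0.0253,0],[0,0,0]],[0.4,[0.036,0.0253,0],[0,0,0]],[0.4,[0.036,0.0253,0],[0,0,0]]]' >/dev/null
python3 -m crank '[[0.4,[0.036,0.0253,0.01],[0,0,0]],[0.4,[0.036,0.0253,0.015],[0,0,0]],[0.4,[0.036,0.0253,0.02],[0,0,0]],[0.4,[0.036,0.0253,0.02],[0,0,0]],[0.4,[0,0,0],[0,0,0]],[0.4,[0,0,0],[0,0,0]],[0.4,[0,0,0],[0,0,0]]]' 
python3 go.py 0.4757 -0.0135 0.060 100
python3 - <<'E'
from h import *
s=snap('top'); cv2.imwrite('pics/c1.png',cv2.resize(s['color'][150:300,180:400,::-1],None,fx=3,fy=3))
E
```

```text
time: 2.7
tool_pos: [0.4746, -0.0149, 0.1412]
ee_rot: [3.141, 0.001, 1.738]
wrist_force: [0.5, -0.1, 0.0]
width: 0.0563
finger_force: 0.0
t 2.7 tcp [ 0.4746 -0.0149  0.1412] rpy [1.7995e+02 6.0000e-02 9.9600e+01] F [ 0.5 -0.1  0. ] w 0.0563 ff 0.0
tool shift mm [ 1.2  1.2 81.2] turn z -0.4
```

View pics/c1.png

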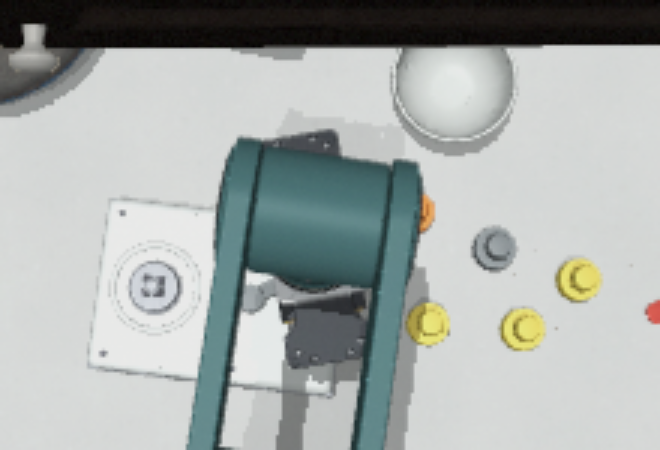

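The wrist hides the knob from above, but the arm root at (255,295) is where I expected it. I'll descend and grip.

```bash

python3 -m crank '[[0.4,[0.001,0.001,0.03],[0,0,0]],[0.4,[0,0,0.03],[0,0,0]],[0.4,[0,0,0.015],[0,0,0]],[0.4,[0,0,0.008],[0,0,0]],[0.4,[0,0,0],[0,0,0]],[0.4,[0,0,0],[0,0,0]]]' 
python3 -m crank '[[0.6,[0,0,0],[0,0,0]],[0.75,[0,0,0],[0,0,0]],[0.85,[0,0,0],[0,0,0]],[0.85,[0,0,0],[0,0,0]],[0.85,[0,0,0],[0,0,0]],[0.85,[0,0,0],[0,0,0]]]' 
python3 go.py 0.4397 -0.021 0.058 83
```

```text
time: 3.35
tool_pos: [0.4761, -0.0136, 0.0588]
ee_rot: [3.139, 0.001, 1.739]
wrist_force: [0.3, 0.6, 0.7]
width: 0.0565
finger_force: 0.0
time: 3.95
tool_pos: [0.4755, -0.0128, 0.0575]
ee_rot: [3.141, 0.0, 1.74]
wrist_force: [0.6, 0.3, 0.5]
width: 0.0174
finger_force: 30.0
t 3.95 tcp [ 0.4755 -0.0128  0.0575] rpy [1.7998e+02 2.0000e-02 9.9710e+01] F [0.6 0.3 0.5] w 0.0174 ff 30.0
tool shift mm [ -2.  -36.6  -0.5] turn z 16.71
```

The grip is on the knob, at width 17.4 mm. I'll swing it along the arc.

```bash

python3 -m crank '[[0.85,[-0.00125,-0.0045,0],[0,0,4.33]],[0.85,[-0.00125,-0.0045,0],[0,0,4.33]],[0.85,[-0.00125,-0.0045,0],[0,0,4.33]],[0.85,[-0.00125,-0.0045,0],[0,0,4.33]]]' 
python3 -m crank '[[0.85,[-0.00125,-0.0045,0],[0,0,4.33]],[0.85,[-0.00125,-0.0045,0],[0,0,4.33]],[0.85,[-0.00125,-0.0045,0],[0,0,4.33]],[0.85,[-0.00125,-0.0045,0],[0,0,4.33]],[0.85,[0,0,0],[0,0,0]],[0.85,[0,0,0],[0,0,0]]]' 
python3 go.py 0.4397 -0.021 0.058 65
```

```text
time: 4.35
tool_pos: [0.459, -0.0185, 0.0577]
ee_rot: [3.138, -0.001, 1.435]
wrist_force: [4.3, 2.1, -2.7]
width: 0.0174
finger_force: 30.0
time: 4.95
tool_pos: [0.4397, -0.019, 0.0576]
ee_rot: [3.14, -0.001, 1.137]
wrist_force: [3.0, 1.2, -1.8]
width: 0.0171
finger_force: 30.0
t 4.95 tcp [ 0.4397 -0.019   0.0576] rpy [ 1.7992e+02 -6.0000e-02  6.5140e+01] F [ 3.   1.2 -1.8] w 0.0171 ff 30.0
tool shift mm [-1.8  0.8 -0.4] turn z 0.14
```

```bash

python3 -m crank '[[0.6,[0,0,0],[0,0,0]],[0.5,[0,0,0],[0,0,0]],[0.5,[0,0,0],[0,0,0]],[0.5,[0,0,-0.02],[0,0,0]],[0.5,[0,0,-0.04],[0,0,0]],[0.5,[0,0,-0.03],[0,0,-8.3]],[0.5,[0,0,0],[0,0,-8.3]],[0.5,[0,0,0],[0,0,-8.3]]]' 
python3 go.py 0.4957 -0.190 0.140 90
```

```text
time: 5.75
tool_pos: [0.4397, -0.0194, 0.1491]
ee_rot: [3.139, 0.001, 1.577]
wrist_force: [0.1, -0.0, -1.6]
width: 0.0473
finger_force: 0.0
t 5.75 tcp [ 0.4397 -0.0194  0.1491] rpy [1.7986e+02 5.0000e-02 9.0330e+01] F [ 0.1 -0.  -1.6] w 0.0473 ff 0.0
tool shift mm [-170.9   55.     9.3] turn z 0.33
```

```bash

python3 -m crank '[[0.5,[-0.0342,0.011,0],[0,0,0]],[0.5,[-0.0342,0.011,0],[0,0,0]],[0.5,[-0.0342,0.011,0],[0,0,0]],[0.5,[-0.0342,0.011,0],[0,0,0]],[0.5,[-0.0342,0.011,0],[0,0,0]],[0.5,[0,0,0],[0,0,0]],[0.5,[0,0,0],[0,0,0]]]' 
python3 go.py 0.4957 -0.190 0.0275 90
python3 - <<'E'
from h import *
s=snap('top'); X=cloud(s); cv2.imwrite('pics/c2.png',cv2.resize(s['color'][205:295,200:390,::-1],None,fx=4,fy=4,interpolation=cv2.INTER_CUBIC))
S=X[225:262,265:300]; m=(S[...,2]>.07)&(S[...,2]<.085); k=np.mean(S[m],0); print(m.sum(),'knob',k)
d=k[:2]-[.4475,.040]; print(np.hypot(*d),'lever deg',np.degrees(np.arctan2(d[1],d[0]))+97.25)
E
```

```text
time: 6.45
tool_pos: [0.4935, -0.1905, 0.1469]
ee_rot: [-3.14, -0.001, 1.569]
wrist_force: [0.6, -0.5, -0.9]
width: 0.0468
finger_force: 0.0
t 6.45 tcp [ 0.4935 -0.1905  0.1469] rpy [-1.7991e+02 -6.0000e-02  8.9900e+01] F [ 0.6 -0.5 -0.9] w 0.0468 ff 0.0
tool shift mm [  0.3   2.4 119.4] turn z -0.1
33 knob [ 0.43810413 -0.02125728  0.07901117]
0.06197368233533835 lever deg -1.4702775714524847
```

View pics/c2.png

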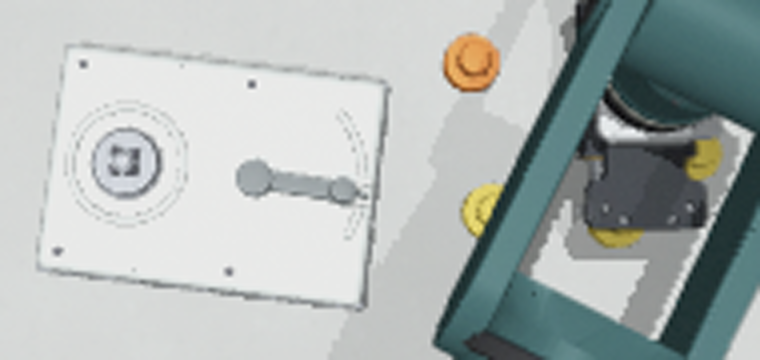

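The lever now lies along the base axis with its pointer between the cheeks: knob at crop (343,190), slope the same as the base edge, measured angle within 1.5° of 0. On to the cap.

```bash

python3 -m crank '[[0.5,[0,0.0022,0.04],[0,0,0]],[0.5,[0,0,0.04],[0,0,0]],[0.5,[0,0,0.025],[0,0,0]],[0.5,[0,0,0.012],[0,0,0]],[0.5,[0,0,0],[0,0,0]],[0.5,[0,0,0],[0,0,0]]]' 
python3 -m crank '[[0.65,[0,0,0],[0,0,0]],[0.75,[0,0,0],[0,0,0]],[0.8,[0,0,0],[0,0,0]],[0.8,[0,0,0],[0,0,0]],[0.8,[0,0,0],[0,0,0]]]' 
python3 go.py 0.4957 -0.190 0.0275 90
```

```text
time: 7.1
tool_pos: [0.497, -0.1901, 0.032]
ee_rot: [3.14, 0.001, 1.571]
wrist_force: [-0.6, 0.6, -0.2]
width: 0.0468
finger_force: 0.0
time: 7.6
tool_pos: [0.4965, -0.1906, 0.0313]
ee_rot: [3.14, 0.001, 1.57]
wrist_force: [-0.6, 0.1, 3.3]
width: 0.021
finger_force: 30.0
t 7.6 tcp [ 0.4965 -0.1906  0.0313] rpy [1.7993e+02 4.0000e-02 8.9960e+01] F [-0.6  0.1  3.3] w 0.021 ff 30.0
tool shift mm [ 0.6 -0.8  3.8] turn z -0.04
```

```bash

python3 -m crank '[[0.8,[0,0,-0.02],[0,0,0]],[0.8,[0,0,-0.04],[0,0,0]],[0.8,[0,0,-0.04],[0,0,0]],[0.8,[0,0,-0.02],[0,0,0]],[0.8,[0,0,0],[0,0,0]],[0.8,[0,0,0],[0,0,0]]]' 
python3 go.py 0.4587 0.130 0.150 90
python3 - <<'E'
from h import *
s=snap('scene'); cv2.imwrite('pics/c3.png',cv2.resize(s['color'][100:240,260:400,::-1],None,fx=4,fy=4,interpolation=cv2.INTER_CUBIC))
E
```

```text
time: 8.2
tool_pos: [0.4958, -0.1901, 0.1496]
ee_rot: [-3.141, -0.0, 1.57]
wrist_force: [-0.7, 0.5, -1.6]
width: 0.0216
finger_force: 30.0
t 8.2 tcp [ 0.4958 -0.1901  0.1496] rpy [-1.7995e+02 -2.0000e-02  8.9960e+01] F [-0.7  0.5 -1.6] w 0.0216 ff 30.0
tool shift mm [ 3.201e+02 -3.730e+01 -3.000e-01] turn z -0.04
```

View pics/c3.png

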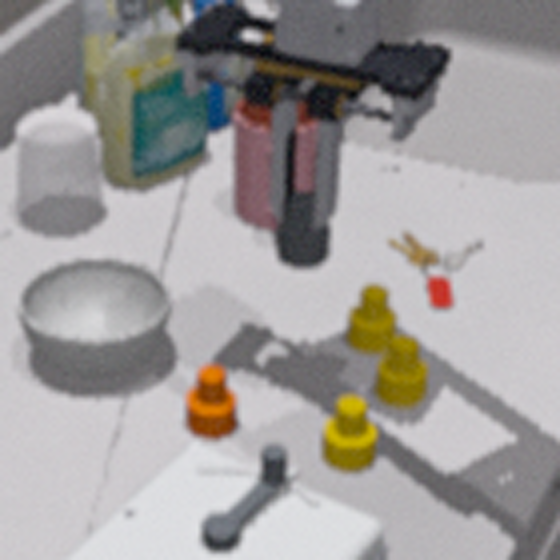

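The cap hangs upright in the fingers at crop (300,235). I'll carry it over the spindle and measure it there.

```bash

python3 -m crank '[[0.8,[0.04,-0.0047,0],[0,0,0]],[0.8,[0.04,-0.0047,0],[0,0,0]],[0.8,[0.04,-0.0047,0],[0,0,0]],[0.8,[0.04,-0.0047,0],[0,0,0]],[0.8,[0.04,-0.0047,0],[0,0,0]],[0.8,[0.04,-0.0047,0],[0,0,0]],[0.8,[0.04,-0.0047,0],[0,0,0]],[0.8,[0.04,-0.0047,0],[0,0,0]]]' >/dev/null
python3 -m crank '[[0.8,[0,0,0],[0,0,0]],[0.8,[0,0,0.02],[0,0,0]],[0.8,[0,0,0],[0,0,0]],[0.8,[0,0,0],[0,0,0]]]' 
python3 go.py 0.4587 0.130 0.130 90
python3 - <<'E'
from h import *
s=snap('scene'); cv2.imwrite('pics/c4.png',cv2.resize(s['color'][180:300,230:370,::-1],None,fx=5,fy=5,interpolation=cv2.INTER_CUBIC))
X=cloud(s); S=X[180:300,230:370]; c=S-np.array([.4587,.13,0]); 
for lo,hi in((.085,.102),(.102,.115),(.115,.127),(.127,.15)):
    m=(S[...,2]>lo)&(S[...,2]<hi)&(np.hypot(c[...,0],c[...,1])<.05); v,u=np.nonzero(m)
    if m.sum(): P=S[m]; print(lo,m.sum(),u.min()+230,u.max()+230,v.min()+180,v.max()+180,P.mean(0).round(4),P.min(0).round(4),P.max(0).round(4))
E
```

```text
time: 9.45
tool_pos: [0.4577, 0.1289, 0.1287]
ee_rot: [-3.138, 0.001, 1.569]
wrist_force: [0.2, 0.5, -0.7]
width: 0.0211
finger_force: 30.0
t 9.45 tcp [0.4577 0.1289 0.1287] rpy [-1.7977e+02  6.0000e-02  8.9920e+01] F [ 0.2  0.5 -0.7] w 0.0211 ff 30.0
tool shift mm [ 1.1  1.  -1.3] turn z -0.08
0.085 26 288 303 239 243 [0.4504 0.1405 0.099 ] [0.4379 0.1248 0.0958] [0.4693 0.147  0.1015]
0.102 65 287 303 235 242 [0.4496 0.14   0.1084] [0.4377 0.123  0.102 ] [0.4727 0.1482 0.1145]
0.115 97 287 303 229 238 [0.4543 0.1378 0.1207] [0.4378 0.116  0.1154] [0.4756 0.148  0.127 ]
0.127 156 284 304 220 233 [0.4567 0.1345 0.1407] [0.4341 0.1151 0.127 ] [0.4815 0.1399 0.1495]
```

View pics/c4.png

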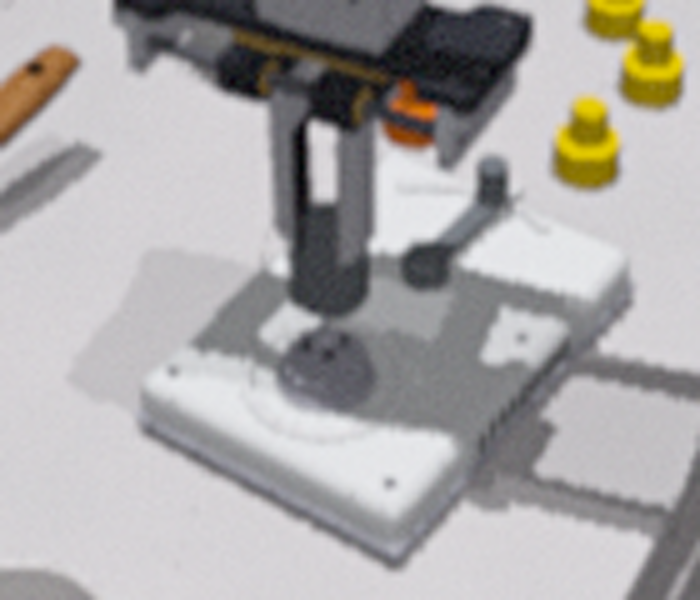

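The cap skirt (columns about 288–303, centre ≈295.9) stands over the collar (centre ≈295.7), so it is laterally aligned in this view. The lever still points into the notch at crop (490,195). I'll do one circle fit to check the depth direction.

```bash
python3 - <<'E'
from h import *
from scipy.optimize import least_squares
def fit(P,r,c0): 
    f=least_squares(lambda c:np.hypot(P[:,0]-c[0],P[:,1]-c[1])-r,c0,loss='soft_l1',f_scale=.001); return f.x.round(4),len(P),np.sqrt(np.mean(f.fun**2)).round(4)
s=snap('scene');X=cloud(s);S=X[180:300,230:370].reshape(-1,3)
D=np.hypot(S[:,0]-.4587,S[:,1]-.13)
print('cap',fit(S[(S[:,2]>.100)&(S[:,2]<.122)&(D<.035)],.02,[.458,.129]))
q=dict(np.load('scene0.npz'));Y=cloud(q)[236:270,275:315].reshape(-1,3)
print('collar side',fit(Y[(Y[:,2]>.042)&(Y[:,2]<.050)&(np.hypot(Y[:,0]-.4587,Y[:,1]-.13)<.028)],.022,[.458,.129]))
P=Y[(Y[:,2]>.0505)&(Y[:,2]<.058)&(np.hypot(Y[:,0]-.4587,Y[:,1]-.13)<.03)][:,:2]
print('collar top',cv2.minEnclosingCircle((P*1000).astype(np.float32)))
t=snap('top');Z=cloud(t);S=Z[225:265,205:260].reshape(-1,3);print('top view heights',np.percentile(S[:,2],[5,25,50,75,95]).round(3))
E
```

```text
cap (array([0.4591, 0.1266]), 123, np.float64(0.0017))
collar side (array([0.4598, 0.1294]), 57, np.float64(0.0024))
collar top ((459.167724609375, 129.8626708984375), 23.163232803344727)
top view heights [nan nan nan nan nan]
```

```bash

python3 -m crank '[[0.8,[0.0025,0.0008,0.01],[0,0,0]],[0.8,[0,0,0.01],[0,0,0]],[0.8,[0,0,0.005],[0,0,0]],[0.8,[0,0,0.003],[0,0,0]],[0.8,[0,0,0],[0,0,0]]]' 
python3 -m crank '[[0.8,[0,0,0.002],[0,0,0]],[0.8,[0,0,0.002],[0,0,0]],[0.8,[0,0,0.001],[0,0,0]],[0.8,[0,0,0],[0,0,0]]]' 
python3 go.py 0.4587 0.130 0.085 90
```

```text
time: 10.1
tool_pos: [0.4591, 0.1322, 0.1016]
ee_rot: [-3.14, 0.0, 1.57]
wrist_force: [-1.4, 0.1, -1.0]
width: 0.0214
finger_force: 30.0
time: 10.5
tool_pos: [0.46, 0.1321, 0.0983]
ee_rot: [3.14, 0.0, 1.57]
wrist_force: [-0.6, -1.1, 2.7]
width: 0.0213
finger_force: 30.0
t 10.5 tcp [0.46   0.1321 0.0983] rpy [1.7992e+02 3.0000e-02 8.9960e+01] F [-0.6 -1.1  2.7] w 0.0213 ff 30.0
tool shift mm [-2.1 -1.3 13.3] turn z -0.04
```

```bash

python3 -m crank '[[0.8,[0,0,0.002],[0,0,0]],[0.8,[0,0,0],[0,0,0]]]' 
python3 -m crank '[[0.8,[0,0,0.002],[0,0,0]],[0.8,[0,0,0],[0,0,0]]]' 
python3 -m crank '[[0.8,[0,0,0.002],[0,0,0]],[0.8,[0,0,0],[0,0,0]]]' 
```

```text
time: 10.7
tool_pos: [0.4604, 0.1318, 0.0976]
ee_rot: [3.139, 0.001, 1.57]
wrist_force: [-1.5, -2.1, 8.4]
width: 0.0214
finger_force: 30.0
time: 10.9
tool_pos: [0.4609, 0.1319, 0.0962]
ee_rot: [3.137, 0.001, 1.57]
wrist_force: [-1.2, -1.4, 9.6]
width: 0.0213
finger_force: 30.0
time: 11.1
tool_pos: [0.4604, 0.132, 0.0929]
ee_rot: [3.139, 0.001, 1.57]
wrist_force: [-0.7, -1.4, 2.2]
width: 0.0214
finger_force: 30.0
```

The force rose to 9.6 N and then dropped to 2.2 N, which looks like the click. I'll continue down to the collar.

```bash

python3 -m crank '[[0.8,[0,0,0.002],[0,0,0]],[0.8,[0,0,0],[0,0,0]]]' 
python3 -m crank '[[0.8,[0,0,0.002],[0,0,0]],[0.8,[0,0,0],[0,0,0]]]' 
python3 -m crank '[[0.8,[0,0,0.002],[0,0,0]],[0.8,[0,0,0],[0,0,0]]]' 
```

```text
time: 11.3
tool_pos: [0.4589, 0.1317, 0.0877]
ee_rot: [-3.14, 0.001, 1.57]
wrist_force: [1.7, -1.4, -4.2]
width: 0.0215
finger_force: 30.0
time: 11.5
tool_pos: [0.4591, 0.1324, 0.0867]
ee_rot: [-3.14, -0.0, 1.57]
wrist_force: [-0.3, -0.3, -1.5]
width: 0.0213
finger_force: 30.0
time: 11.7
tool_pos: [0.4594, 0.1324, 0.0863]
ee_rot: [-3.141, -0.0, 1.57]
wrist_force: [-2.5, -2.3, 4.5]
width: 0.0211
finger_force: 30.0
```

The TCP is at 0.0863 = 0.055 + 0.0313 (the grasp height), so the cap is home. Now I build up the pressing force.

```bash

python3 -m crank '[[0.8,[0,0,0.001],[0,0,0]],[0.8,[0,0,0],[0,0,0]]]' 
python3 -m crank '[[0.8,[0,0,0.001],[0,0,0]],[0.8,[0,0,0],[0,0,0]],[0.8,[0,0,0],[0,0,0]]]' 
```

```text
time: 11.9
tool_pos: [0.4594, 0.1324, 0.0863]
ee_rot: [3.141, -0.0, 1.57]
wrist_force: [-4.9, -2.0, 8.7]
width: 0.0209
finger_force: 30.0
time: 12.2
tool_pos: [0.4595, 0.1324, 0.0862]
ee_rot: [3.141, -0.0, 1.57]
wrist_force: [-6.7, -1.2, 12.1]
width: 0.0214
finger_force: 30.0
```

```bash

python3 -m crank '[[0.8,[0,-0.001,0],[0,0,0]],[0.8,[0,0,0],[0,0,0]],[0.8,[0,0,0],[0,0,0]],[0.8,[0,0,0],[0,0,0]],[0.8,[0,0,0],[0,0,0]]]'
python3 - <<'E'
from h import *
s=snap('scene'); cv2.imwrite('pics/c5.png',cv2.resize(s['color'][190:290,250:370,::-1],None,fx=6,fy=6,interpolation=cv2.INTER_CUBIC))
f=[]
for i in range(5): snap('scene'); f.append(robot.get_obs()['wrist_force'])
print(np.round(f,1))
E
```

```text
time: 12.7
tool_pos: [0.4593, 0.1324, 0.0862]
ee_rot: [3.139, -0.0, 1.57]
wrist_force: [-3.7, -1.7, 10.7]
width: 0.0211
finger_force: 30.0
[[-4.8 -1.8 10.1]
 [-3.6 -1.5 11.5]
 [-3.7 -2.  11. ]
 [-3.2 -1.9 10.5]
 [-3.2 -2.3 11. ]]
```

View pics/c5.png

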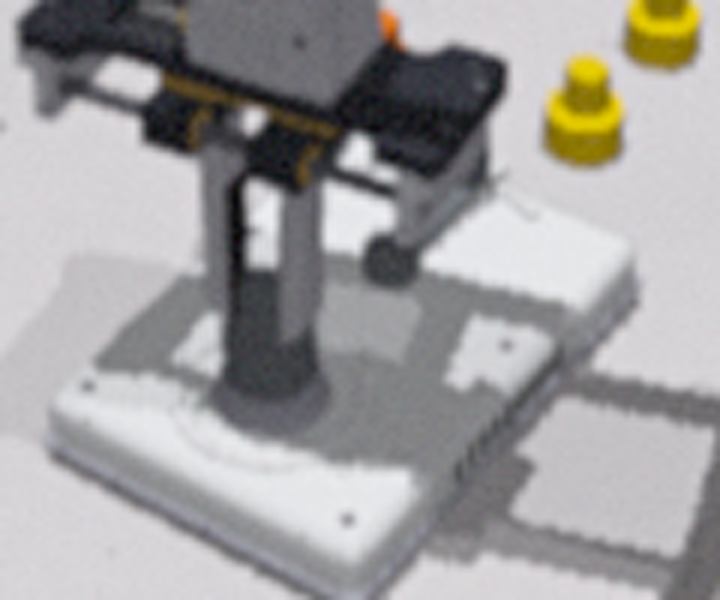

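The cap sits flush and centred on the collar at crop (272,385), with a steady push of about 11 N and the lever unmoved. I'm handing the job in.

```bash
python3 -c "from bench import robot; print(robot.close_job())"
```

```text
the job is handed in; nothing more can be done
None
```

The job is handed in at about 13 s of 58 s: the lever is in its notch, the cap clicked home on the collar with the fingers still pressing at about 11 N, and I did not touch the mug, dish or keys.

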